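# Fit the case fans and the finger guard

## Robot

A 6-joint arm with a two-finger parallel gripper is mounted at the origin on the work surface. World frame = base frame: x ahead of the robot, y to its left, z up, the work surface at z = 0. Lengths are in m, angles in rad, forces in N, time in s.
With the tool pointing down it reaches from about 0.3 to 0.85 m from the base axis. Payload 5.4 kg.
Tool frame: the origin (TCP) lies on the front face of the gripper's body, between the roots of the fingers; the fingertips stand 73 mm ahead of it and the grasp point (between the pads) lies 54 mm ahead of it; z points along the fingers, y is the line along which they close (so a half turn about z gives the same grasp; the last joint's range is limited). The gripper opens to 85 mm and grips with 20 to 120 N. Pads are 22 mm wide; open, the fingers measure 114 mm over their backs; the gripper's body (76 mm by 85 mm) begins 54 mm behind the grasp point. The pads swing forward as they close: fully open they stand 13 mm farther back than shut.
Start: joints at [-1.39, 0.158, 1.597, -0, 1.386, -0.21], TCP at [0.219, -0.532, 0.304] pointing down, gripper open.
Joint ranges: [-2.91, 2.91], [-0.94, 2.29], [0.18, 2.7], [-1.29, 4.43], [0.17, 2.64], [-3, 3]. Speed limits (rad/s): [2.57, 2.57, 3.14, 3.14, 3.14, 3.14].

## Interface

Orientations are given as a unit quaternion [w, x, y, z].
In Python, from bench import sense, get_image, camera_info, hand_in gives the robot as it stands.
- The arm moves only by the tool send_rows, never from a script. Its argument "deltas" is a list that holds one entry, the list of rows, each a list of 7 numbers: the shift along the tool's x, y, z in m, then the turn, a rotation vector about the tool's x, y, z in degrees, then the opening, from 0 (shut) to 1 (fully open). In form: [[[dx, dy, dz, ax, ay, az, jaw], ...]]. A call has 1 to 20 rows; each row is the pose to reach, as a shift and turn from the pose commanded when the call began, along the tool's axes at that moment; what a row does not reach only later rows make up. A row lasts 1/8 s, in which the tool goes at most 62.5 mm and 10.7 degrees, less where a joint would pass 70% of its speed; a pose out of reach is approached as far as the arm can. A call with a gripper value outside its range is refused whole. The fingers move at their own pace and stop on an object; "newtons" is the grip in N (left out, the last holds). Time passes only in rows, so rows that repeat a pose let the fingers close. It gives the time, the measured TCP pose, the force, the opening and the grip force at its end, in the units of the state.
- sense(): the state, without advancing time (a new reading comes with each control period).
- get_image(name): name is "side" or "top" or "wrist"; returns the picture (480x640x3 uint8, red, green, blue); there is no depth.
- camera_info(name): a dict with "vfov" (degrees; the focal length in pixels is half the picture's height over the tangent of half this angle, whatever the lens; pixels are square), "cx", "cy" (the principal point, pixels), "pose" (4x4, takes a point from camera to world coordinates); the wrist camera has in their place "mount" (4x4, takes a point from camera to tool coordinates, whose origin is the TCP and whose axes are the flange's). Camera axes: x right, y down, z forward; pixel columns grow to the right and rows downward; lengths in m; the calibration is good to about 2 mm. A picture is of the moment at which its call begins: read the wrist's pose just before it. camera_info takes no time and is no camera call.
- hand_in(): hands the job in; it is judged then, once.
The state is a dict: "time_s": time; "joints": joint angles; "joint_vel": joint speeds; "joint_efforts": joint torques, N m; "tcp_pos": TCP position; "orientation": TCP orientation; "wrist_force": force on the tool from outside, world axes, zero at the start; "wrist_torque": the same for the moment, N m; "gripper_width": opening from 0.0 (shut) to 1.0 (fully open); "finger_force": force on a finger pad.
Only numpy, scipy, OpenCV 4.12 (cv2) and the standard library are available. Lean on these libraries where they do the work, as an engineer would, in place of code of your own. Each camera call takes 0.05 s, during which the arm holds its last target. There are 200 camera calls.

## Task

Fit the three square fans with blue blades into the vent panels, each flat between the corner guides of the panel made for its size. Once the middle-sized fan is in, thread the silvery finger guard over the two studs beside it until it lies flat on that fan. Set the parts down, do not drop them, and leave the blower, the heatsink and the screwdriver where they are.

Things in the scene. Friction and masses are not known exactly. Their poses are not given: they have to be found in the camera images.
- fan_large: The largest of three loose square axial fans: black frame 60 x 60 mm, 25 mm high, with blue blades round a grey hub. Origin: centre of its underside; x and y run along its sides, z up through it; it looks and fits the same at every quarter turn. Lies flat on the bench. Can be gripped across either pair of sides.
- fan_medium: The middle-sized of three loose square axial fans: black frame 50 x 50 mm, 20 mm high, with blue blades round a grey hub. Origin: centre of its underside; x and y run along its sides, z up through it; it looks and fits the same at every quarter turn. Lies flat on the bench. Can be gripped across either pair of sides.
- fan_small: The smallest of three loose square axial fans: black frame 40 x 40 mm, 20 mm high, with blue blades round a grey hub. Origin: centre of its underside; x and y run along its sides, z up through it; it looks and fits the same at every quarter turn. Lies flat on the bench. Can be gripped across either pair of sides.
- guard: Loose silvery finger guard: flat metal frame, 100 mm along its x, 62 mm along its y, 6 mm thick, a round grille in the middle and a 9 x 9 mm square slot right through near each end (centres 41 mm either way from the middle along x). Lies flat. Origin: centre of its underside; z up. Grip it across the 62 mm with the fingertips close to the bench.
- panel_large: Fixed grey vent panel for the largest fan: 104 x 104 mm, 12 mm high, a round field of dark hexagonal vents 55 mm across on top. Origin: centre of its underside; z up. The fan sits centred and square on it, underside at z 12 mm, within four black L-shaped corner guides 10 mm high: 3 mm play at each fan side, flared 3 mm more at the top; each covers the last 7 mm of a side.
- panel_medium: Vent panel for the middle-sized fan, fixed, with guides like the other two; 110 (x) x 88 (y) x 12 mm, vents 46 mm across. It alone has two brass studs, on its x axis 41 mm either side of the centre: 5 mm thick, tops at z 48 mm, tapered over the top 8 mm. Origin: centre of its underside. Seated fan's underside at z 12; guard's, lying on the fan, at z 32. Grip across y here, clear of the studs.
- panel_small: Fixed grey vent panel for the smallest fan: 84 x 84 mm, 12 mm high, a round field of dark hexagonal vents 37 mm across on top. Origin: centre of its underside; z up. The fan sits centred and square on it, underside at z 12 mm, within four black L-shaped corner guides 10 mm high: 3 mm play at each fan side, flared 3 mm more at the top; each covers the last 7 mm of a side.
- blower: Bystander: a loose black radial blower, a snail-shaped flat housing 51 x 51 x 15 mm with a round inlet on top. Not an axial fan; stays where it is. Origin: centre of its underside.
- heatsink: Bystander: a loose finned copper heatsink, 40 x 40 x 24 mm. Stays where it is. Origin: centre of its underside.
- screwdriver: Bystander: a loose screwdriver with an orange handle, 170 mm long, lying along its x (handle to -x). Stays where it is. Origin: about its middle, on the bench.

How it is judged:
At the end, for the whole second after the job is handed in: Each fan lies on the panel of its size: centre within 8 mm, underside within 3 mm of the panel top, square within 0.2 rad. The guard lies on the middle fan, studs through its slots: centre within 8 mm, height within 3 mm, in line within 0.2 rad. All within 0.1 rad of level, released, at rest (horizontal distance between fan_large and panel_large below 0.008 m and z of fan_large in the frame of panel_large between 0.009 and 0.015 m and angle between each of fan_large, fan_medium, fan_small, guard's own z axis and vertical below 0.1 rad and (angle between the x axis of fan_large and the x axis of panel_large, either way round below 0.2 rad or angle between the x axis of fan_large and the y axis of panel_large, either way round below 0.2 rad) and linear speed of each of fan_large, fan_medium, fan_small, guard below 0.02 m/s and angular speed of each of fan_large, fan_medium, fan_small, guard below 0.3 rad/s and horizontal distance between each of fan_medium, guard and panel_medium below 0.008 m and z of fan_medium in the frame of panel_medium between 0.009 and 0.015 m and (angle between the x axis of fan_medium and the x axis of panel_medium, either way round below 0.2 rad or angle between the x axis of fan_medium and the y axis of panel_medium, either way round below 0.2 rad) and horizontal distance between fan_small and panel_small below 0.008 m and z of fan_small in the frame of panel_small between 0.009 and 0.015 m and (angle between the x axis of fan_small and the x axis of panel_small, either way round below 0.2 rad or angle between the x axis of fan_small and the y axis of panel_small, either way round below 0.2 rad) and z of guard in the frame of panel_medium between 0.029 and 0.035 m and angle between the x axis of guard and the x axis of panel_medium, either way round below 0.2 rad); the robot touches nothing.
It fails at once if a fan or the guard is dropped or flung: it moves faster than 0.75 m/s (a fall of about 30 mm) while the fingers do not hold it ((linear speed of fan_large above 0.75 m/s and contact force between fan_large and the fingers below 0.2 N) or (linear speed of fan_medium above 0.75 m/s and contact force between fan_medium and the fingers below 0.2 N) or (linear speed of fan_small above 0.75 m/s and contact force between fan_small and the fingers below 0.2 N) or (linear speed of guard above 0.75 m/s and contact force between guard and the fingers below 0.2 N)).
It fails at once if the blower, the heatsink or the screwdriver is moved by more than 20 mm (distance of any of blower, heatsink, screwdriver from where it was at the start of the episode above 0.02 m).
It also fails if it takes over 112 s, if anything falls off the work surface, if the arm or the gripper's body presses on something with over 40 N, if the wrist force passes 120 N, or if a joint passes its speed limit or range.

## Working session

There is one attempt and no reset: what is moved stays moved. The work goes in short steps, Python scripts to look and compute and a tool call to move; the robot and the scene stay as the last step left them, time stands still between calls to the robot, and variables do not carry over. Pictures are saved under pics/ and viewed, at most 14 in all, crops included, and the job is handed in when it is done.

Besides the shell and the picture viewer there is one more tool, called after "Call:" by a JSON object that holds its "api" and its "payload", one argument or row to a line. send_rows: Moves the arm, as the interface text tells. Its arguments: {"type":"object","properties":{"deltas":{"type":"array"},"newtons":{"type":"number"}},"required":["deltas"]}

```bash
mkdir -p pics; ls; python3 - <<'E'
from bench import *
import cv2
s=sense();print(s)
for n in("top","side"):
    cv2.imwrite(f"pics/{n}0.png",get_image(n)[:,:,::-1])
for n in("top","side","wrist"):print(n,camera_info(n))
E
```

```text
pics
{'time_s': 0.0, 'joints': array([-1.39008587e+00,  1.59059515e-01,  1.59824450e+00,  1.27978210e-06,
        1.38616808e+00, -2.10127015e-01]), 'joint_vel': array([-0.00031647,  0.00262833, -0.00010871,  0.0020094 ,  0.00121497,
        0.00028621]), 'joint_efforts': array([-1.59701244e-04, -3.96007168e+01, -3.31424403e+01, -1.75825767e-04,
        8.77581595e-03,  1.22520728e-05]), 'tcp_pos': array([ 0.21893508, -0.53118841,  0.30290473]), 'orientation': array([-9.39612346e-04,  9.80966036e-01,  1.94177118e-01,  1.44500493e-05]), 'wrist_force': array([ 0.42016854, -0.5217682 ,  0.63292902]), 'wrist_torque': array([ 0.00791124, -0.00780368, -0.03087666]), 'finger_force': 0.0, 'gripper_width': 0.9974237847101838}
top {'vfov': 51.279797774432076, 'cx': 320.28392926652754, 'cy': 230.80381615505502, 'pose': array([[-0.01681006, -0.99615402,  0.08599182,  0.43555581],
       [-0.99945434,  0.0191867 ,  0.02688655, -0.06488541],
       [-0.02843304, -0.08549293, -0.99593299,  1.03496649],
       [ 0.        ,  0.        ,  0.        ,  1.        ]])}
side {'vfov': 45.907482471124446, 'cx': 302.7551998974502, 'cy': 233.5714992569188, 'pose': array([[ 0.9969177 , -0.06165568,  0.0485147 ,  0.48995723],
       [-0.07533636, -0.57971656,  0.81132801, -1.19107955],
       [-0.0218982 , -0.81248218, -0.58257461,  0.84033476],
       [ 0.        ,  0.        ,  0.        ,  1.        ]])}
wrist {'vfov': 69.64449751171269, 'cx': 323.9387169872546, 'cy': 237.82954647726513, 'mount': array([[-3.81058823e-04, -9.47686978e-01, -3.19200951e-01,
         8.31500858e-02],
       [ 9.99999889e-01, -4.50024579e-04,  1.42304253e-04,
        -1.03827988e-03],
       [-2.78508161e-04, -3.19200861e-01,  9.47687044e-01,
        -7.03676625e-02],
       [ 0.00000000e+00,  0.00000000e+00,  0.00000000e+00,
         1.00000000e+00]])}
```

View pics/top0.png

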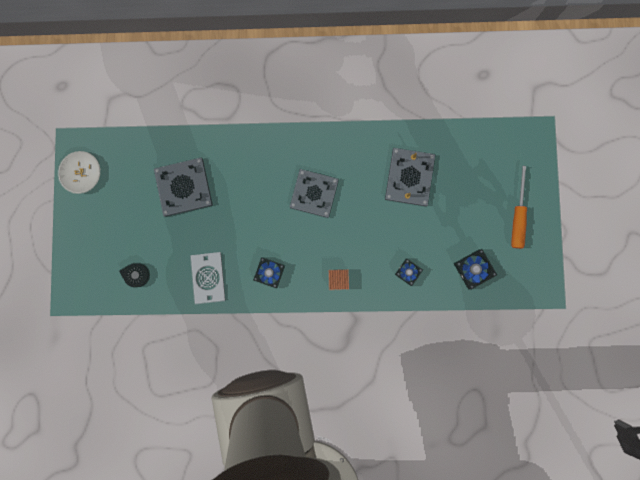

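View pics/side0.png

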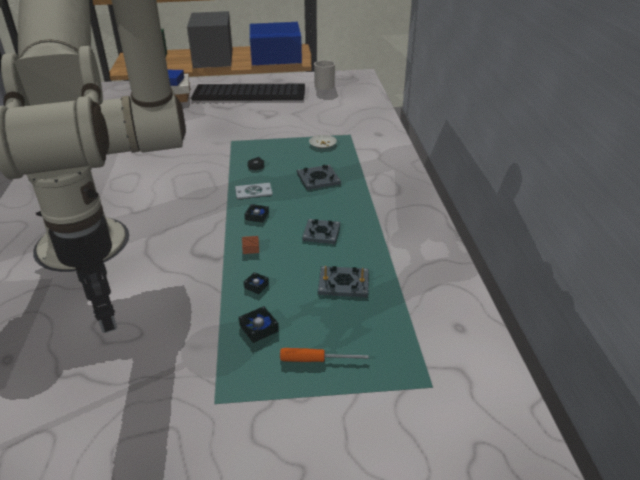

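The top view shows, left to right: panel_large (184,187), panel_small (315,193) and panel_medium (410,177, brass studs). In the lower row are the guard (208,278), fan_medium (269,272), fan_small (409,272) and fan_large (476,269). The bystanders are the blower (135,275), heatsink (339,279) and screwdriver (520,210). The side view agrees. I'll fit known boxes to the non-green silhouettes.

```bash
cat > h.py <<'E'
import numpy as np, cv2, json
from bench import sense, get_image, camera_info
from scipy.optimize import minimize
from scipy.spatial.transform import Rotation as R
DIM=dict(fan_large=(60,60,25),fan_medium=(50,50,20),fan_small=(40,40,20),guard=(100,62,6),
 panel_large=(104,104,12),panel_medium=(110,88,12),panel_small=(84,84,12))
def rot(q): return R.from_quat(np.roll(q,-1))
def cam(name):
    i=camera_info(name); f=240/np.tan(np.radians(i["vfov"]/2))
    if name=="wrist":
        s=sense(); T=np.eye(4); T[:3,:3]=rot(s["orientation"]).as_matrix(); T[:3,3]=s["tcp_pos"]; P=T@i["mount"]
    else: P=i["pose"]
    return f,i["cx"],i["cy"],P
def proj(c,X):
    f,cx,cy,P=c; p=(np.asarray(X)-P[:3,3])@P[:3,:3]
    return np.c_[f*p[:,0]/p[:,2]+cx,f*p[:,1]/p[:,2]+cy]
def back(c,uv,z):
    f,cx,cy,P=c; d=P[:3,:3]@[(uv[0]-cx)/f,(uv[1]-cy)/f,1]
    return P[:3,3]+d*(z-P[2,3])/d[2]
def mask(im):
    r,g,b=[im[:,:,k].astype(float) for k in range(3)]
    return (~((g-r>.2*g)&(b<1.1*g)&(g>25))).astype(np.uint8)
def fit(c,im,name,x,y,z0=0):
    """silhouette fit of the box -> x,y,yaw(deg),IoU"""
    d=np.array(DIM[name])/1000
    B=np.array([[i*d[0]/2,j*d[1]/2,k*d[2]] for i in(-1,1) for j in(-1,1) for k in(0,1)])
    m=mask(im); m=cv2.morphologyEx(m,cv2.MORPH_OPEN,np.ones((3,3)))
    S=4
    ctr=proj(c,[[x,y,z0]])[0]; r=int(1.1*np.max(np.abs(proj(c,B+[x,y,z0])-ctr))+12)
    u0,v0=np.maximum((ctr-r).astype(int),0); sub=m[v0:v0+2*r,u0:u0+2*r]
    n,l,st,_=cv2.connectedComponentsWithStats(sub)
    l=(l==1+np.argmax(st[1:,4])).astype(np.uint8)
    cs,_=cv2.findContours(l,cv2.RETR_EXTERNAL,cv2.CHAIN_APPROX_NONE); cv2.drawContours(l,cs,-1,1,-1)
    M=cv2.resize(l*255,None,fx=S,fy=S,interpolation=cv2.INTER_LINEAR)>127
    def cost(p):
        a=np.radians(p[2]); A=np.array([[np.cos(a),-np.sin(a),0],[np.sin(a),np.cos(a),0],[0,0,1]])
        q=proj(c,B@A.T+[p[0]/1000,p[1]/1000,z0])-[u0,v0]
        h=cv2.convexHull(np.round(((q+.5)*S-.5)*16).astype(np.int32))
        D=np.zeros(M.shape,np.uint8); cv2.fillConvexPoly(D,h,1,shift=4)
        return 1-(D.astype(bool)&M).sum()/(D.astype(bool)|M).sum()
    best=None
    for a in range(-45,135 if name in("guard","panel_medium") else 45,15):
        o=minimize(cost,[x*1000,y*1000,a],method="Nelder-Mead",options=dict(initial_simplex=np.array([[x*1000,y*1000,a],[x*1000+8,y*1000,a],[x*1000,y*1000+8,a],[x*1000,y*1000,a+8]]),maxiter=150))
        if best is None or o.fun<best.fun: best=o
    return np.round(best.x,1),round(1-best.fun,3)
def delta(x,y,z,t=None):
    """tool-frame shift (m) and turn about tool z (deg) to reach world x,y,z, tool x axis at yaw t deg, pointing down"""
    s=sense(); q=rot(s["orientation"]); d=q.inv().apply(np.array([x,y,z])-s["tcp_pos"])
    if t is None: tgt=q
    else:
        a=np.radians(t); ca,sa=np.cos(a),np.sin(a); tgt=R.from_matrix([[ca,sa,0],[sa,-ca,0],[0,0,-1]])
    w=(q.inv()*tgt).as_rotvec(degrees=True); m=q.as_matrix()
    print("shift",np.round(d,4),"turn",np.round(w,1),"yaw now",np.round(np.degrees(np.arctan2(m[1,0],m[0,0])),1),
      "dist",round(np.linalg.norm(d),3),"t",s["time_s"])
E
python3 - <<'E'
from h import *
c=cam("top"); im=cv2.imread("pics/top0.png")[:,:,::-1]
px=dict(panel_large=(184,187),panel_small=(315,193),panel_medium=(410,177),guard=(208,278),fan_medium=(269,272),fan_small=(409,272),fan_large=(476,269))
for n,p in px.items():
    q=back(c,p,DIM[n][2]/1000); print(n,fit(c,im,n,q[0],q[1]))
for p in((135,275),(339,279),(520,210)):print(back(c,p,.01))
E
```

```text
panel_large (array([623.4, 250.2,  12. ]), np.float64(0.964))
panel_small (array([603.5, -24.8, -15.5]), np.float64(0.969))
panel_medium (array([ 633.8, -224.2,  -10.5]), np.float64(0.976))
guard (array([431.8, 198.4,   5.4]), np.float64(0.956))
fan_medium (array([439.7,  70.9, -15.7]), np.float64(0.736))
fan_small (array([ 437.7, -213.6,  -32.7]), np.float64(0.663))
fan_large (array([ 440.9, -348.9,   25.5]), np.float64(0.77))
[0.43986306 0.3469058  0.01      ]
[ 0.42469243 -0.07372961  0.01      ]
[ 0.55883294 -0.44588462  0.01      ]
```

```bash
python3 -c "
from h import *
delta(.441,-.349,.2,25.5)"
```

```text
shift [ 0.2747 -0.0837  0.1033] turn [-0.1 -0.  -3.1] yaw now 22.4 dist 0.305 t 0.1
```

Call:
{"api": "send_rows", "payload": {
  "deltas": [
    [[0.2747,-0.0837,0.1033,-0.1,0,-3.1,1],[0.2747,-0.0837,0.1033,-0.1,0,-3.1,1],[0.2747,-0.0837,0.1033,-0.1,0,-3.1,1],[0.2747,-0.0837,0.1033,-0.1,0,-3.1,1],[0.2747,-0.0837,0.1033,-0.1,0,-3.1,1],[0.2747,-0.0837,0.1033,-0.1,0,-3.1,1],[0.2747,-0.0837,0.1033,-0.1,0,-3.1,1]]
  ]
}}

```text
time_s: 0.98
tcp_pos: [0.4409, -0.3497, 0.2005]
orientation: [0.001, 0.975, 0.221, -0.0]
wrist_force: [0.6, 0.2, -0.4]
gripper_width: 0.999
finger_force: 0.0
```

```bash
python3 - <<'E'
from h import *
s=sense();print(s["tcp_pos"],s["joint_vel"].round(3))
c=cam("wrist");im=get_image("wrist")
print(fit(c,im,"fan_large",.441,-.349))
m=mask(im)*255
cv2.imwrite("pics/w1.png",np.hstack([im[:,:,::-1],np.dstack([m]*3)])[::1,::1][:, :][::2,::2].copy())
E
```

```text
[ 0.44094236 -0.34968164  0.20045825] [-0.028 -0.014 -0.012 -0.    -0.001  0.003]
(array([ 442.8, -346.4,  -62.5]), np.float64(0.965))
```

View pics/w1.png

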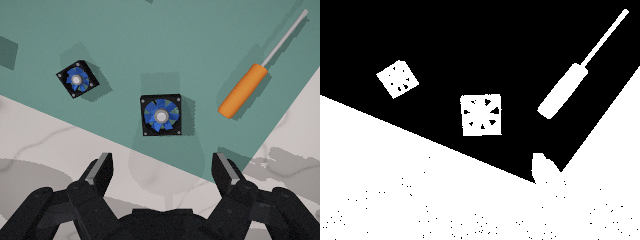

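The wrist view shows fan_large at about (320,230) in full-frame pixels, between the fingers, with a clean silhouette mask. fan_small is at (155,158).

```bash
python3 - <<'E'
from h import *
c=cam("wrist");im=get_image("wrist")
print(fit(c,im,"fan_large",.4428,-.3464),fit(c,im,"fan_small",.4377,-.2136))
delta(.4428,-.3464,.079,27.5)
E
```

```text
(array([ 443.2, -346.5,  -62.5]), np.float64(0.967)) (array([ 439.2, -212.6,  -37.7]), np.float64(0.955))
shift [ 0.0038 -0.0032  0.1221] turn [ 0.2  0.  -2.1] yaw now 25.4 dist 0.122 t 1.075
```

Call:
{"api": "send_rows", "payload": {
  "deltas": [
    [[0.004,-0.003,0.05,0,0,-2.1,1],[0.004,-0.003,0.1,0,0,-2.1,1],[0.004,-0.003,0.1215,0,0,-2.1,1],[0.004,-0.003,0.1215,0,0,-2.1,1],[0.004,-0.003,0.1215,0,0,-2.1,0],[0.004,-0.003,0.1215,0,0,-2.1,0],[0.004,-0.003,0.1215,0,0,-2.1,0],[0.004,-0.003,0.1215,0,0,-2.1,0],[0.004,-0.003,0.1215,0,0,-2.1,0]]
  ],
  "newtons": 40
}}

```text
time_s: 2.2
tcp_pos: [0.4444, -0.3469, 0.0813]
orientation: [0.003, 0.971, 0.238, 0.001]
wrist_force: [-1.1, -1.8, 5.5]
gripper_width: 0.69
finger_force: 44.5
```

```bash
python3 - <<'E'
from h import *
delta(.525,.229,.22,12)
E
```

```text
shift [ 0.3381 -0.4722 -0.1413] turn [ 0.3 -0.1 15.6] yaw now 27.6 dist 0.598 t 2.2
```

Call:
{"api": "send_rows", "payload": {
  "deltas": [
    [[0,0,-0.03,0,0,0,0],[0,0,-0.08,0,0,0,0],[0.03,-0.04,-0.12,0,0,1,0],[0.338,-0.472,-0.141,0.3,0,15.6,0],[0.338,-0.472,-0.141,0.3,0,15.6,0],[0.338,-0.472,-0.141,0.3,0,15.6,0],[0.338,-0.472,-0.141,0.3,0,15.6,0],[0.338,-0.472,-0.141,0.3,0,15.6,0],[0.338,-0.472,-0.141,0.3,0,15.6,0],[0.338,-0.472,-0.141,0.3,0,15.6,0],[0.338,-0.472,-0.141,0.3,0,15.6,0],[0.338,-0.472,-0.141,0.3,0,15.6,0],[0.338,-0.472,-0.141,0.3,0,15.6,0],[0.338,-0.472,-0.141,0.3,0,15.6,0],[0.338,-0.472,-0.141,0.3,0,15.6,0]]
  ]
}}

```text
time_s: 4.08
tcp_pos: [0.5244, 0.2286, 0.2192]
orientation: [-0.002, 0.995, 0.104, -0.0]
wrist_force: [-0.0, -0.5, -0.5]
gripper_width: 0.692
finger_force: 43.7
```

```bash
python3 - <<'E'
from h import *
c=cam("wrist");im=get_image("wrist")
print(fit(c,im,"panel_large",.6234,.2502))
q=sense();print(q["tcp_pos"],q["gripper_width"])
cv2.imwrite("pics/w2.png",im[:,:,::-1])
E
```

```text
(array([625.2, 252.3,  12.1]), np.float64(0.994))
[0.52439558 0.22860135 0.21923098] 0.68861789218026
```

View pics/w2.png

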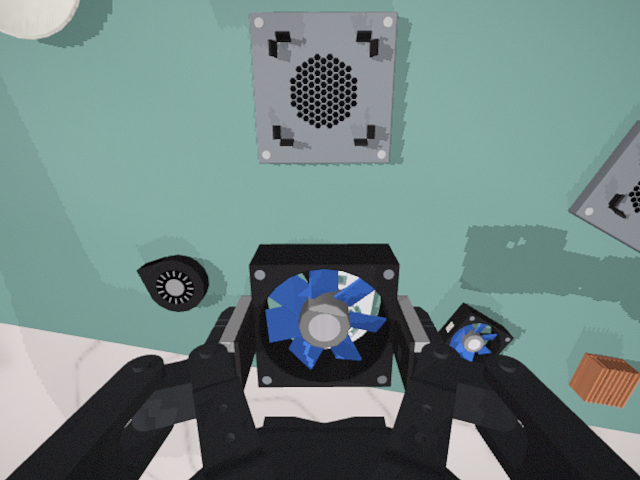

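The picture shows panel_large at (323,88). The held fan's frame holes are at (260,274), (389,274), (382,380) and (265,380), and it is square in the fingers.

```bash
cat >> h.py <<'E'
def held(uv,drop):
    """centre & yaw of the held part from 4 hole pixels (TL,TR,BR,BL) on its top, 'drop' m below TCP, in tool xy"""
    s=sense(); c=cam("wrist"); P=np.array([back(c,p,s["tcp_pos"][2]-drop) for p in uv])
    L=rot(s["orientation"]).inv().apply(P-s["tcp_pos"]); e=L[0]-L[3]; g=L[1]-L[0]
    print("held centre tool mm",(L.mean(0)*1000).round(1),"skew deg",np.degrees([np.arctan2(e[1],e[0]),np.arctan2(-g[0],g[1])]).round(1))
    return L.mean(0)
E
python3 - <<'E'
from h import *
held([(260,274),(389,274),(382,380),(265,380)],.056)
delta(.6252,.2523,.15,12.1)
E
```

```text
held centre tool mm [-0.9 -1.2 56. ] skew deg [ 0.9 -0.1]
shift [ 0.1036 -0.0022  0.0692] turn [-0.2  0.  -0.2] yaw now 11.9 dist 0.125 t 4.125
```

Call:
{"api": "send_rows", "payload": {
  "deltas": [
    [[0.05,0,0.02,0,0,0,0],[0.104,-0.001,0.05,0,0,0,0],[0.104,-0.001,0.08,0,0,0,0],[0.104,-0.001,0.1,0,0,0,0],[0.104,-0.001,0.11,0,0,0,0],[0.104,-0.001,0.118,0,0,0,0],[0.104,-0.001,0.123,0,0,0,0],[0.104,-0.001,0.126,0,0,0,0],[0.104,-0.001,0.126,0,0,0,0],[0.104,-0.001,0.126,0,0,0,0]]
  ]
}}

```text
time_s: 5.38
tcp_pos: [0.626, 0.2528, 0.0937]
orientation: [-0.002, 0.995, 0.105, 0.0]
wrist_force: [-0.1, -0.7, -0.3]
gripper_width: 0.694
finger_force: 43.9
```

Call:
{"api": "send_rows", "payload": {
  "deltas": [
    [[0,0,0.0015,0,0,0,0],[0,0,0.0015,0,0,0,0],[0,0,0.0015,0,0,0,0.75],[0,0,0.0015,0,0,0,0.9],[0,0,0.0015,0,0,0,1],[0,0,0.0015,0,0,0,1],[0,0,-0.03,0,0,0,1],[0,0,-0.08,0,0,0,1],[-0.05,0,-0.13,0,0,0,1],[-0.08,0,-0.13,0,0,0,1],[-0.08,0,-0.13,0,0,0,1]]
  ]
}}

```text
time_s: 6.75
tcp_pos: [0.5459, 0.2356, 0.2237]
orientation: [-0.002, 0.995, 0.105, -0.001]
wrist_force: [-0.4, 0.7, -0.7]
gripper_width: 1.001
finger_force: 0.0
```

```bash
python3 - <<'E'
from h import *
im=get_image("wrist"); cv2.imwrite("pics/w3.png",im[:,:,::-1])
delta(.4392,-.2126,.2,-37.7)
E
```

```text
shift [-0.1988  0.4161  0.022 ] turn [-0.2  0.1 49.7] yaw now 12.0 dist 0.462 t 6.8
```

View pics/w3.png

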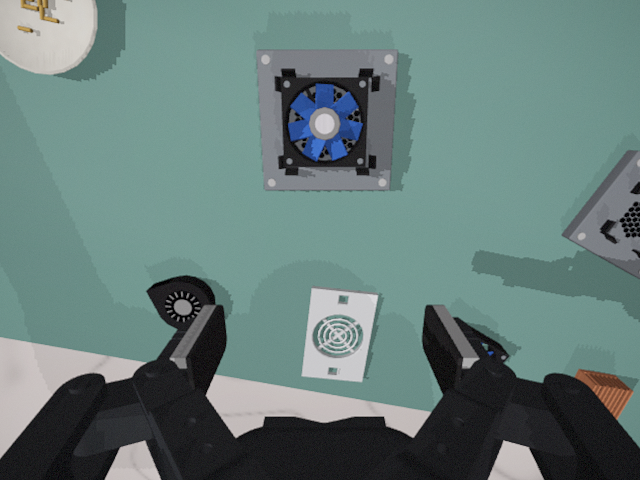

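fan_large is seated between the four guides on panel_large (325,123), square and centred. Next is fan_medium.

```bash
python3 - <<'E'
from h import *
delta(.437,.072,.2,-16)
E
```

```text
shift [-0.1417  0.1373  0.0229] turn [-0.2  0.  28. ] yaw now 12.0 dist 0.199 t 6.8
```

Call:
{"api": "send_rows", "payload": {
  "deltas": [
    [[-0.142,0.137,0.023,0,0,28,1],[-0.142,0.137,0.023,0,0,28,1],[-0.142,0.137,0.023,0,0,28,1],[-0.142,0.137,0.023,0,0,28,1],[-0.142,0.137,0.023,0,0,28,1],[-0.142,0.137,0.023,0,0,28,1]]
  ]
}}

```text
time_s: 7.55
tcp_pos: [0.4386, 0.0728, 0.2005]
orientation: [-0.002, 0.99, -0.139, 0.0]
wrist_force: [-0.7, -0.1, -0.3]
gripper_width: 1.004
finger_force: 0.0
```

```bash
python3 - <<'E'
from h import *
c=cam("wrist");im=get_image("wrist")
(x,y,a),i=fit(c,im,"fan_medium",.44,.071);print(x,y,a,i)
a=(a+16+45)%90-45-16
delta(x/1000,y/1000,.077,a)
E
```

```text
442.6 71.9 -20.3 0.961
shift [0.0043 0.0003 0.1234] turn [-0.2  0.   4.4] yaw now -15.9 dist 0.123 t 7.6
```

Call:
{"api": "send_rows", "payload": {
  "deltas": [
    [[0.004,0,0.05,0,0,4.4,1],[0.004,0,0.1,0,0,4.4,1],[0.004,0,0.123,0,0,4.4,1],[0.004,0,0.123,0,0,4.4,1],[0.004,0,0.123,0,0,4.4,0],[0.004,0,0.123,0,0,4.4,0],[0.004,0,0.123,0,0,4.4,0],[0.004,0,0.123,0,0,4.4,0],[0.004,0,0.123,0,0,4.4,0],[0.004,0,0.123,0,0,4.4,0]]
  ]
}}

```text
time_s: 8.85
tcp_pos: [0.4424, 0.0715, 0.0785]
orientation: [-0.002, 0.984, -0.177, 0.001]
wrist_force: [-1.8, 1.1, 6.2]
gripper_width: 0.572
finger_force: 42.0
```

```bash
python3 - <<'E'
from h import *
a=np.radians(-10.5)
delta(.634-.1*np.cos(a),-.224-.1*np.sin(a),.22,-10.5)
E
```

```text
shift [ 0.1843  0.2268 -0.1422] turn [-0.2 -0.1 -9.9] yaw now -20.4 dist 0.325 t 8.85
```

Call:
{"api": "send_rows", "payload": {
  "deltas": [
    [[0,0,-0.03,0,0,0,0],[0,0,-0.08,0,0,0,0],[0.03,0.04,-0.12,0,0,-1,0],[0.184,0.227,-0.142,0,0,-9.9,0],[0.184,0.227,-0.142,0,0,-9.9,0],[0.184,0.227,-0.142,0,0,-9.9,0],[0.184,0.227,-0.142,0,0,-9.9,0],[0.184,0.227,-0.142,0,0,-9.9,0],[0.184,0.227,-0.142,0,0,-9.9,0],[0.184,0.227,-0.142,0,0,-9.9,0]]
  ]
}}

```text
time_s: 10.1
tcp_pos: [0.5339, -0.2043, 0.2175]
orientation: [-0.002, 0.996, -0.091, -0.001]
wrist_force: [-0.7, 0.1, -0.1]
gripper_width: 0.57
finger_force: 41.9
```

```bash
python3 - <<'E'
from h import *
c=cam("wrist");im=get_image("wrist")
(x,y,a),i=fit(c,im,"panel_medium",.634,-.224);print(x,y,a,i)
cv2.imwrite("pics/w4.png",im[:,:,::-1])
delta(x/1000,y/1000,.1,a)
print(sense()["tcp_pos"])
E
```

```text
636.0 -222.1 -10.5 0.994
shift [ 0.1038 -0.0006  0.1174] turn [-0.2  0.1  0.1] yaw now -10.4 dist 0.157 t 10.15
[ 0.53399926 -0.20436937  0.21762252]
```

View pics/w4.png

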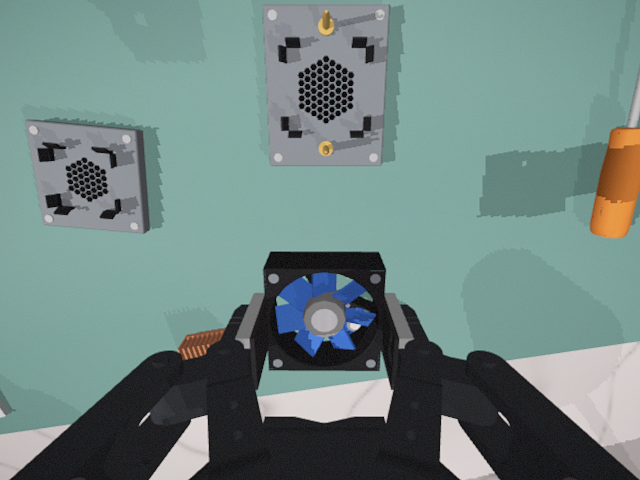

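fan_medium is held square, with frame holes at (273,279), (375,279), (370,364) and (278,364). panel_medium's near stud is at (326,148), its far stud at (326,24).

```bash
python3 - <<'E'
from h import *
held([(273,279),(375,279),(370,364),(278,364)],.0585)
c=cam("wrist");im=cv2.imread("pics/w4.png")[:,:,::-1]
print(fit(c,im,"panel_small",.6035,-.0248))
E
```

```text
held centre tool mm [ 0.2 -1.4 58.5] skew deg [-0.3 -0.1]
(array([606.3, -22.3, -15.6]), np.float64(0.984))
```

Call:
{"api": "send_rows", "payload": {
  "deltas": [
    [[0.05,0,0,0,0,0,0],[0.1036,0.0008,0.01,0,0,0,0],[0.1036,0.0008,0.05,0,0,0,0],[0.1036,0.0008,0.08,0,0,0,0],[0.1036,0.0008,0.1,0,0,0,0],[0.1036,0.0008,0.112,0,0,0,0],[0.1036,0.0008,0.12,0,0,0,0],[0.1036,0.0008,0.127,0,0,0,0],[0.1036,0.0008,0.127,0,0,0,0],[0.1036,0.0008,0.127,0,0,0,0]]
  ]
}}

```text
time_s: 11.4
tcp_pos: [0.6362, -0.2253, 0.0912]
orientation: [-0.001, 0.996, -0.092, -0.0]
wrist_force: [-0.2, -0.3, 0.0]
gripper_width: 0.573
finger_force: 41.9
```

Call:
{"api": "send_rows", "payload": {
  "deltas": [
    [[0,-0.0013,0,0,0,0,0],[0,-0.0013,0.0013,0,0,0,0],[0,-0.0013,0.0013,0,0,0,0],[0,-0.0013,0.0013,0,0,0,0.65],[0,-0.0013,0.0013,0,0,0,0.8],[0,-0.0013,0.0013,0,0,0,0.8],[0,-0.0013,0.0013,0,0,0,0.9],[0,-0.0013,-0.03,0,0,0,1],[0,-0.0013,-0.08,0,0,0,1],[-0.05,0,-0.13,0,0,0,1],[-0.08,0,-0.13,0,0,0,1],[-0.08,0,-0.13,0,0,0,1],[-0.08,0,-0.13,0,0,0,1]]
  ]
}}

```text
time_s: 13.02
tcp_pos: [0.5578, -0.2111, 0.2206]
orientation: [-0.002, 0.996, -0.092, -0.0]
wrist_force: [-0.2, 0.1, -0.6]
gripper_width: 1.002
finger_force: 0.0
```

```bash
python3 - <<'E'
from h import *
im=get_image("wrist"); cv2.imwrite("pics/w5.png",im[:,:,::-1])
delta(.437,-.212,.2,-37.7)
E
```

```text
shift [-0.1188  0.023   0.0205] turn [-0.2  0.1 27.2] yaw now -10.5 dist 0.123 t 13.075
```

View pics/w5.png

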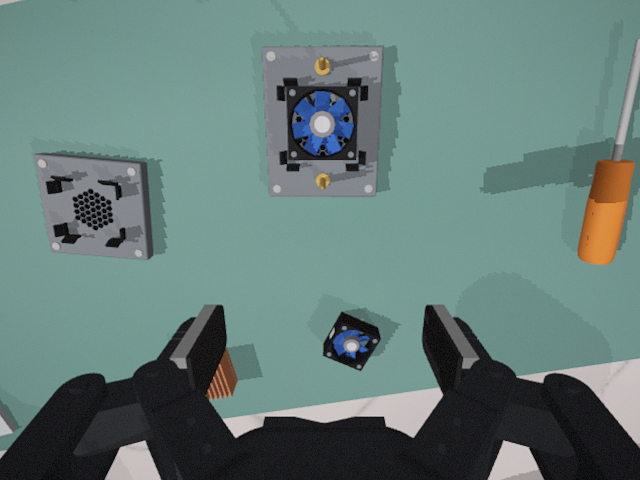

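fan_medium is seated between its guides at (323,124). fan_small lies at (351,341).

Call:
{"api": "send_rows", "payload": {
  "deltas": [
    [[-0.119,0.023,0.02,0,0,27.2,1],[-0.119,0.023,0.02,0,0,27.2,1],[-0.119,0.023,0.02,0,0,27.2,1],[-0.119,0.023,0.02,0,0,27.2,1],[-0.119,0.023,0.02,0,0,27.2,1]]
  ]
}}

```text
time_s: 13.7
tcp_pos: [0.4374, -0.2124, 0.2014]
orientation: [-0.001, 0.947, -0.322, -0.0]
wrist_force: [-0.1, 0.3, -0.1]
gripper_width: 1.001
finger_force: 0.0
```

```bash
python3 - <<'E'
from h import *
c=cam("wrist");im=get_image("wrist")
(x,y,a),i=fit(c,im,"fan_small",.4392,-.2126);print(x,y,a,i)
a=(a+37+45)%90-45-37
delta(x/1000,y/1000,.078,a)
E
```

```text
439.0 -212.6 53.9 0.913
shift [ 0.0017 -0.0005  0.1234] turn [-0.1  0.1 -1.5] yaw now -37.6 dist 0.123 t 13.75
```

Call:
{"api": "send_rows", "payload": {
  "deltas": [
    [[0.002,-0.0005,0.05,0,0,-1,1],[0.002,-0.0005,0.1,0,0,-1,1],[0.002,-0.0005,0.123,0,0,-1,1],[0.002,-0.0005,0.123,0,0,-1,1],[0.002,-0.0005,0.123,0,0,-1,0],[0.002,-0.0005,0.123,0,0,-1,0],[0.002,-0.0005,0.123,0,0,-1,0],[0.002,-0.0005,0.123,0,0,-1,0],[0.002,-0.0005,0.123,0,0,-1,0],[0.002,-0.0005,0.123,0,0,-1,0]]
  ]
}}

```text
time_s: 15.0
tcp_pos: [0.4389, -0.2129, 0.0793]
orientation: [-0.001, 0.949, -0.315, 0.0]
wrist_force: [-0.3, 0.0, 6.3]
gripper_width: 0.455
finger_force: 41.0
```

```bash
python3 - <<'E'
from h import *
a=np.radians(-15.6)
delta(.6063-.1*np.cos(a),-.0223-.1*np.sin(a),.22,-15.6)
E
```

```text
shift [-0.073  -0.2172 -0.1402] turn [ -0.1  -0.  -21.1] yaw now -36.7 dist 0.269 t 15.0
```

Call:
{"api": "send_rows", "payload": {
  "deltas": [
    [[0,0,-0.03,0,0,0,0],[0,0,-0.08,0,0,0,0],[-0.01,-0.03,-0.12,0,0,-3,0],[-0.073,-0.217,-0.14,0,0,-21.1,0],[-0.073,-0.217,-0.14,0,0,-21.1,0],[-0.073,-0.217,-0.14,0,0,-21.1,0],[-0.073,-0.217,-0.14,0,0,-21.1,0],[-0.073,-0.217,-0.14,0,0,-21.1,0],[-0.073,-0.217,-0.14,0,0,-21.1,0],[-0.073,-0.217,-0.14,0,0,-21.1,0],[-0.073,-0.217,-0.14,0,0,-21.1,0]]
  ]
}}

```text
time_s: 16.38
tcp_pos: [0.5091, 0.004, 0.2184]
orientation: [-0.002, 0.991, -0.137, -0.001]
wrist_force: [0.3, -0.5, -0.6]
gripper_width: 0.457
finger_force: 40.5
```

```bash
python3 - <<'E'
from h import *
c=cam("wrist");im=get_image("wrist")
(x,y,a),i=fit(c,im,"panel_small",.6063,-.0223);print(x,y,a,i)
cv2.imwrite("pics/w6.png",im[:,:,::-1])
delta(x/1000,y/1000,.1,a)
print(sense()["tcp_pos"])
E
```

```text
606.0 -22.6 -15.8 0.994
shift [ 0.1007 -0.      0.1182] turn [-0.2  0.1  0.1] yaw now -15.7 dist 0.155 t 16.425
[0.50915954 0.00421833 0.21843079]
```

View pics/w6.png

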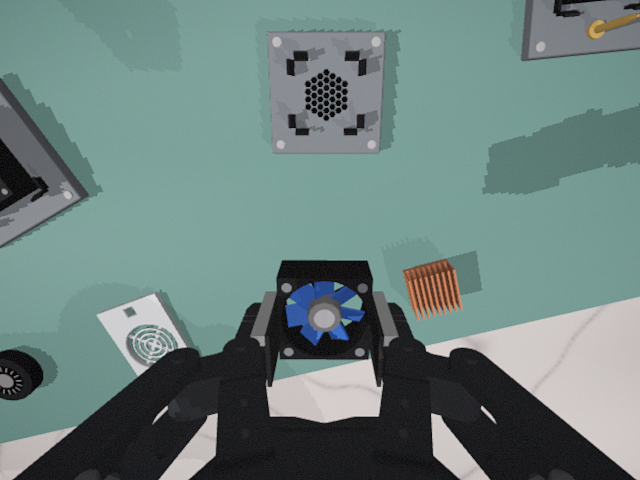

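fan_small is held square, with holes at (286,288), (362,288), (359,352) and (289,352). panel_small is at (326,93).

```bash
python3 - <<'E'
from h import *
held([(286,288),(362,288),(359,352),(289,352)],.0593)
E
```

```text
held centre tool mm [ 0.7 -1.4 59.3] skew deg [-0.4 -0.1]
```

Call:
{"api": "send_rows", "payload": {
  "deltas": [
    [[0.05,0,0,0,0,0,0],[0.1,0.001,0.02,0,0,0,0],[0.1,0.001,0.06,0,0,0,0],[0.1,0.001,0.085,0,0,0,0],[0.1,0.001,0.1,0,0,0,0],[0.1,0.001,0.1,0,0,0,0],[0.1,0.001,0.1,0,0,0,0]]
  ]
}}

```text
time_s: 17.3
tcp_pos: [0.6061, -0.0228, 0.1198]
orientation: [-0.001, 0.991, -0.136, 0.0]
wrist_force: [-0.2, 0.3, 0.6]
gripper_width: 0.458
finger_force: 40.6
```

```bash
python3 -c "
from h import *
delta(.6049,-.0238,.0913,-15.8)"
```

```text
shift [-0.0009  0.0013  0.0285] turn [-0.2 -0.   0.2] yaw now -15.6 dist 0.028 t 17.3
```

Call:
{"api": "send_rows", "payload": {
  "deltas": [
    [[-0.001,0.001,0.008,0,0,0,0],[-0.001,0.001,0.015,0,0,0,0],[-0.001,0.001,0.022,0,0,0,0],[-0.001,0.001,0.027,0,0,0,0],[-0.001,0.001,0.0295,0,0,0,0],[-0.001,0.001,0.0295,0,0,0,0],[-0.001,0.001,0.0295,0,0,0,0],[-0.001,0.001,0.0295,0,0,0,0.52],[-0.001,0.001,0.0295,0,0,0,0.65],[-0.001,0.001,0.0295,0,0,0,0.8],[-0.001,0.001,0.0295,0,0,0,0.9],[0,0,0,0,0,0,1],[0,0,-0.05,0,0,0,1],[-0.05,0,-0.1,0,0,0,1],[-0.08,0,-0.1,0,0,0,1],[-0.08,0,-0.1,0,0,0,1]]
  ]
}}

```text
time_s: 19.3
tcp_pos: [0.5268, -0.0007, 0.2188]
orientation: [-0.002, 0.991, -0.135, -0.001]
wrist_force: [0.7, 0.6, -1.0]
gripper_width: 0.999
finger_force: 0.0
```

```bash
python3 - <<'E'
from h import *
c=cam("wrist");im=get_image("wrist"); cv2.imwrite("pics/w7.png",im[:,:,::-1])
(x,y,a),i=fit(c,im,"guard",.4318,.1984);print(x,y,a,i)
delta(.434,.2,.2,5.4)
E
```

```text
434.2 200.8 5.3 0.433
shift [-0.1445 -0.1685  0.0193] turn [ -0.2   0.  -21. ] yaw now -15.6 dist 0.223 t 19.35
```

View pics/w7.png

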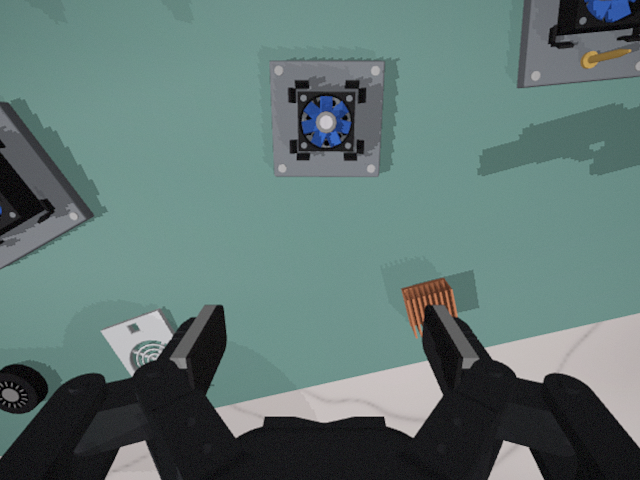

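fan_small is seated at (326,122). Next is the guard.

Call:
{"api": "send_rows", "payload": {
  "deltas": [
    [[-0.16,-0.168,0,0,0,-21,1],[-0.16,-0.168,0,0,0,-21,1],[-0.16,-0.168,0,0,0,-21,1],[-0.16,-0.168,0,0,0,-21,1],[-0.16,-0.168,0,0,0,-21,1],[-0.16,-0.168,0,0,0,-21,1],[-0.16,-0.168,0,0,0,-21,1]]
  ]
}}

```text
time_s: 20.23
tcp_pos: [0.4203, 0.2025, 0.2192]
orientation: [-0.002, 0.999, 0.046, -0.0]
wrist_force: [0.4, 0.4, 0.3]
gripper_width: 1.0
finger_force: 0.0
```

```bash
python3 - <<'E'
from h import *
c=cam("wrist");im=get_image("wrist")
(x,y,a),i=fit(c,im,"guard",.432,.1994);print(x,y,a,i)
delta(x/1000,y/1000,.072,a)
E
```

```text
434.8 200.1 5.3 0.976
shift [0.0144 0.0042 0.1471] turn [-0.2  0.  -0. ] yaw now 5.3 dist 0.148 t 20.275
```

Call:
{"api": "send_rows", "payload": {
  "deltas": [
    [[0.0144,0.003,0.06,0,0,0,1],[0.0144,0.003,0.11,0,0,0,0.77],[0.0144,0.003,0.14,0,0,0,0.77],[0.0144,0.003,0.147,0,0,0,0.77],[0.0144,0.003,0.147,0,0,0,0.77],[0.0144,0.003,0.147,0,0,0,0.77],[0.0144,0.003,0.148,0,0,0,0.77]]
  ]
}}

```text
time_s: 21.15
tcp_pos: [0.4349, 0.2025, 0.0726]
orientation: [-0.002, 0.999, 0.047, 0.001]
wrist_force: [-0.4, 0.7, 0.3]
gripper_width: 0.769
finger_force: 0.0
```

```bash
python3 - <<'E'
from h import *
im=get_image("wrist"); cv2.imwrite("pics/w8.png",im[:,:,::-1])
print(sense()["tcp_pos"])
E
```

```text
[0.4345556  0.20244956 0.07217272]
```

View pics/w8.png

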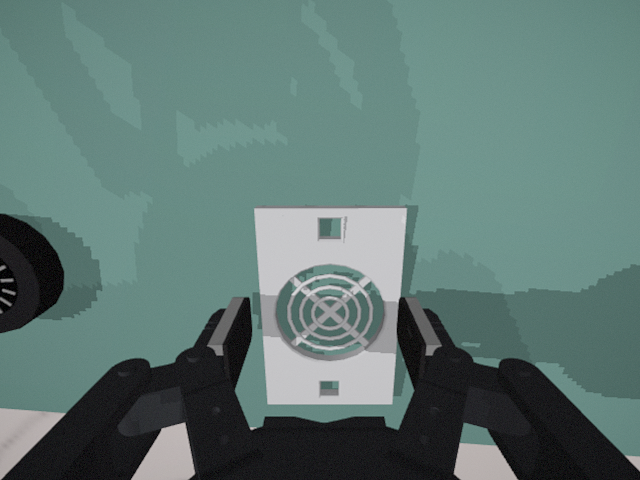

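The guard lies between the fingers, about 3 mm off to the right: its edges are at 257 and 402 and the finger faces at 250 and 398. I'll shift, lower slightly and grip.

Call:
{"api": "send_rows", "payload": {
  "deltas": [
    [[0,0.003,0,0,0,0,0.85],[0,0.003,0,0,0,0,0.82],[0,0.003,0.002,0,0,0,0.8],[0,0.003,0.0035,0,0,0,0.78],[0,0.003,0.0035,0,0,0,0.78],[0,0.003,0.0035,0,0,0,0.78]]
  ]
}}

```text
time_s: 21.95
tcp_pos: [0.4341, 0.1993, 0.0677]
orientation: [-0.002, 0.999, 0.047, -0.0]
wrist_force: [0.8, -0.0, 0.6]
gripper_width: 0.78
finger_force: 0.0
```

Call:
{"api": "send_rows", "payload": {
  "deltas": [
    [[0,0,0,0,0,0,0],[0,0,0,0,0,0,0],[0,0,0,0,0,0,0],[0,0,0,0,0,0,0]]
  ],
  "newtons": 50
}}

```text
time_s: 22.45
tcp_pos: [0.4345, 0.1994, 0.0683]
orientation: [-0.002, 0.999, 0.047, -0.0]
wrist_force: [-1.6, -0.2, 5.5]
gripper_width: 0.703
finger_force: 54.3
```

```bash
python3 - <<'E'
from h import *
a=np.radians(-10.5)
delta(.636-.12*np.cos(a),-.222-.12*np.sin(a),.23,-10.5)
E
```

```text
shift [ 0.0456  0.4051 -0.1631] turn [-0.2  0.  15.9] yaw now 5.4 dist 0.439 t 22.45
```

Call:
{"api": "send_rows", "payload": {
  "deltas": [
    [[0,0,-0.02,0,0,0,0],[0,0,-0.06,0,0,0,0],[0,0.01,-0.11,0,0,0,0],[0.005,0.05,-0.15,0,0,2,0],[0.012,0.1,-0.163,0,0,4,0],[0.046,0.405,-0.163,0,0,15.9,0],[0.046,0.405,-0.163,0,0,15.9,0],[0.046,0.405,-0.163,0,0,15.9,0],[0.046,0.405,-0.163,0,0,15.9,0],[0.046,0.405,-0.163,0,0,15.9,0],[0.046,0.405,-0.163,0,0,15.9,0],[0.046,0.405,-0.163,0,0,15.9,0],[0.046,0.405,-0.163,0,0,15.9,0],[0.046,0.405,-0.163,0,0,15.9,0]]
  ]
}}

```text
time_s: 24.2
tcp_pos: [0.5181, -0.1989, 0.2293]
orientation: [-0.002, 0.996, -0.091, -0.001]
wrist_force: [-0.5, 0.2, -0.3]
gripper_width: 0.702
finger_force: 54.3
```

```bash
python3 - <<'E'
from h import *
c=cam("wrist");im=get_image("wrist")
(x,y,a),i=fit(c,im,"panel_medium",.636,-.222);print(x,y,a,i)
cv2.imwrite("pics/w9.png",im[:,:,::-1])
delta(x/1000,y/1000,.1,a)
print(sense()["tcp_pos"])
E
```

```text
636.3 -222.2 -10.4 0.996
shift [0.1206 0.0018 0.1292] turn [-0.2  0.1 -0. ] yaw now -10.4 dist 0.177 t 24.25
[ 0.51813511 -0.19908242  0.22939063]
```

View pics/w9.png

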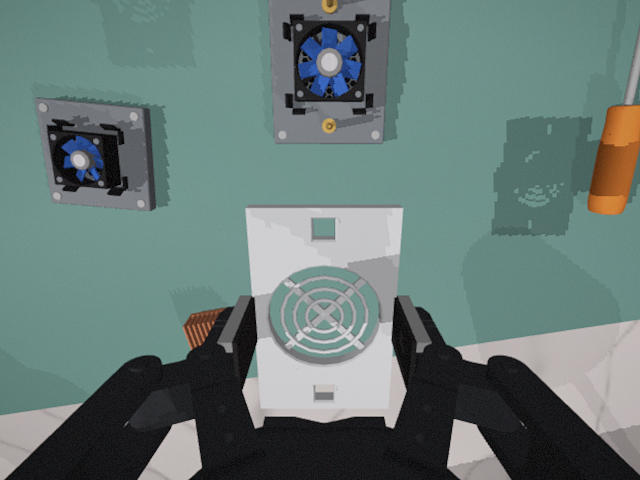

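The guard is held square. Its top corners are near (247,208), (403,208), (389,409) and (261,409), with slot centres near (323,229) and (324,391). The near stud top is at (329,123).

```bash
python3 - <<'E'
from h import *
held([(247,208),(403,208),(389,409),(261,409)],.0623)
c=cam("wrist");s=sense();Ri=rot(s["orientation"]).inv()
for uv in((323,229),(324,391)):
    print((Ri.apply(back(c,uv,s["tcp_pos"][2]-.0623)-s["tcp_pos"])*1000).round(1))
# predicted stud tips in pixels from the panel fit
a=np.radians(-10.4);X=np.array([.6363,-.2222])
print(proj(c,[[*(X+k*.041*np.array([np.cos(a),np.sin(a)])),z] for k in(-1,1) for z in(.012,.048)]).round(1))
im=cv2.imread("pics/w9.png")
cv2.imwrite("pics/w9c.png",np.hstack([cv2.resize(im[90:150,290:370],None,fx=5,fy=5,interpolation=cv2.INTER_CUBIC),cv2.resize(im[370:430,285:365],None,fx=5,fy=5,interpolation=cv2.INTER_CUBIC)]))
E
```

```text
held centre tool mm [-0.  -0.9 62.3] skew deg [ 0.2 -0. ]
[41.5 -1.7 62.2]
[-39.4  -1.4  62.4]
[[328.2 125.2]
 [328.7 125.8]
 [328.6   4.8]
 [329.1 -13.8]]
```

View pics/w9c.png

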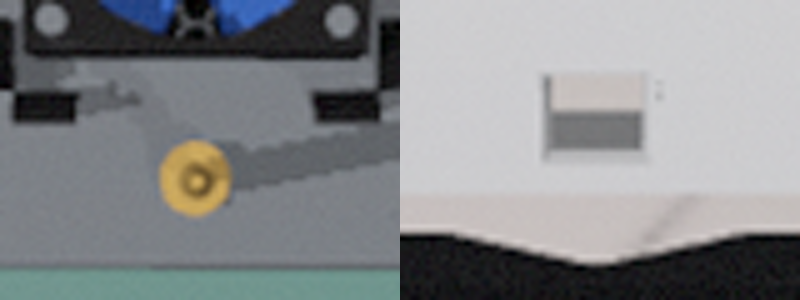

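The near stud's tip is at (329,126), within 0.5 px of the prediction. The near slot's centre is at (324,393).

Call:
{"api": "send_rows", "payload": {
  "deltas": [
    [[0.04,0.001,0.03,0,0,0,0],[0.08,0.002,0.06,0,0,0,0],[0.12,0.003,0.08,0,0,0,0],[0.12,0.003,0.094,0,0,0,0],[0.12,0.003,0.094,0,0,0,0],[0.12,0.003,0.094,0,0,0,0],[0.12,0.003,0.094,0,0,0,0]]
  ]
}}

```text
time_s: 25.12
tcp_pos: [0.6356, -0.2249, 0.1368]
orientation: [-0.001, 0.996, -0.092, 0.0]
wrist_force: [-0.7, 0.5, -0.4]
gripper_width: 0.703
finger_force: 54.3
```

```bash
python3 - <<'E'
from h import *
delta(.6358,-.2234,.1125,-10.4)
im=get_image("wrist");cv2.imwrite("pics/w10.png",cv2.resize(im[150:,180:460,::-1],None,fx=1.8,fy=1.8,interpolation=cv2.INTER_CUBIC))
E
```

```text
shift [-0.     -0.0014  0.0243] turn [-0.1 -0.  -0.1] yaw now -10.5 dist 0.024 t 25.125
```

View pics/w10.png

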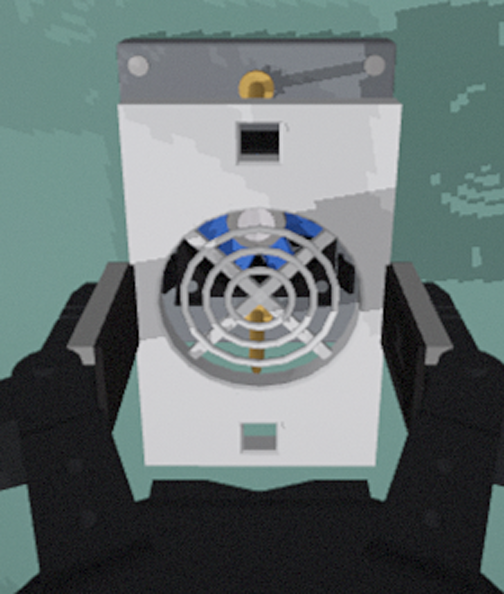

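Through the grille the near stud's column is at about 257 in the crop and the slots at 259, so the guard is nearly aligned. I'll shift it 1 mm to the left.

```bash
python3 - <<'E'
from h import *
c=cam("wrist");s=sense();Ri=rot(s["orientation"]).inv()
print((Ri.apply(back(c,(322.8,356.7),.048)-s["tcp_pos"])*1000).round(1))
for uv in((180+259/1.8,150+143/1.8),(180+259/1.8,150+437/1.8)):
    print((Ri.apply(back(c,uv,s["tcp_pos"][2]-.0623)-s["tcp_pos"])*1000).round(1))
E
```

```text
[-40.   -2.   88.6]
[41.3 -1.4 62.3]
[-40.4  -1.4  62.3]
```

Call:
{"api": "send_rows", "payload": {
  "deltas": [
    [[0.0003,-0.0009,0,0,0,0,0],[0.0003,-0.0009,0.008,0,0,0,0],[0.0003,-0.0009,0.014,0,0,0,0],[0.0003,-0.0009,0.02,0,0,0,0],[0.0003,-0.0009,0.025,0,0,0,0],[0.0003,-0.0009,0.029,0,0,0,0],[0.0003,-0.0009,0.029,0,0,0,0]]
  ]
}}

```text
time_s: 26.05
tcp_pos: [0.6357, -0.2236, 0.1056]
orientation: [-0.002, 0.996, -0.092, -0.001]
wrist_force: [-0.2, 0.2, -1.3]
gripper_width: 0.702
finger_force: 54.3
```

Call:
{"api": "send_rows", "payload": {
  "deltas": [
    [[0,0,0.002,0,0,0,0],[0,0,0.004,0,0,0,0],[0,0,0.0055,0,0,0,0],[0,0,0.0055,0,0,0,0]]
  ]
}}

```text
time_s: 26.55
tcp_pos: [0.6359, -0.2237, 0.1005]
orientation: [-0.002, 0.996, -0.092, -0.001]
wrist_force: [-0.5, -0.2, 0.0]
gripper_width: 0.708
finger_force: 54.3
```

Call:
{"api": "send_rows", "payload": {
  "deltas": [
    [[0,0,0.001,0,0,0,0],[0,0,0.001,0,0,0,0],[0,0,0.001,0,0,0,0.76],[0,0,0.001,0,0,0,0.85],[0,0,0.001,0,0,0,0.95],[0,0,0.001,0,0,0,1],[0,0,-0.03,0,0,0,1],[0,0,-0.08,0,0,0,1],[-0.05,0,-0.12,0,0,0,1],[-0.08,0,-0.12,0,0,0,1],[-0.08,0,-0.12,0,0,0,1],[-0.08,0,-0.12,0,0,0,1]]
  ]
}}

```text
time_s: 28.05
tcp_pos: [0.5578, -0.2096, 0.2207]
orientation: [-0.002, 0.996, -0.092, -0.0]
wrist_force: [0.5, 0.3, -0.1]
gripper_width: 0.996
finger_force: 0.0
```

```bash
python3 - <<'E'
from h import *
a=get_image("wrist")[:,:,::-1]; b=get_image("side")[:,:,::-1]
cv2.imwrite("pics/w11.png",np.hstack([cv2.resize(a,(400,300)),cv2.resize(b[120:420,180:480],(300,300))]))
E
```

```text
(no output)
```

View pics/w11.png

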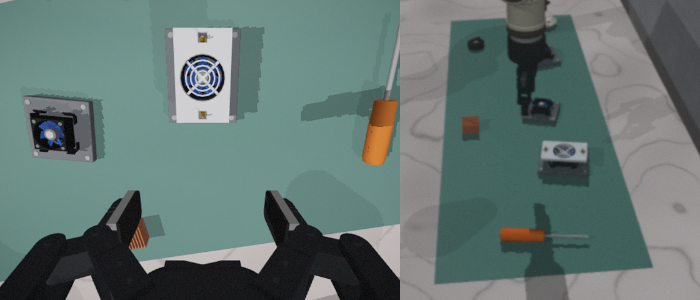

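The guard lies flat on fan_medium, centred on the panel at (203,75), with both studs through its slots at (203,37) and (203,114). Everything else is undisturbed.

```bash
python3 -c "
from bench import hand_in
print(hand_in())"
```

```text
the job is handed in; nothing more can be done
None
```

All three fans are seated in their matching panels, the guard is threaded over both studs and lies flat on the middle fan, and I handed the job in at about 28 s; the hand-in gave no verdict.

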